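Strip down the cross-drilling set-up

ROBOT

A 7-joint arm with a two-finger parallel gripper is mounted at the origin on a cart in front of the work surface, level with it; the furniture and walls round the work are solid. World frame = base frame: x ahead of the robot, y to its left, z up, the work surface at z = 0. Lengths are in m, angles in rad, forces in N, time in s.
With the tool pointing down it reaches from about 0.425 to 0.925 m from the base axis. Payload 6.8 kg.
Tool frame: the origin (TCP) lies on the mounting face of the last link; the fingertips stand 173 mm ahead of it and the grasp point (between the pads) lies 155 mm ahead of it; z points along the fingers, y is the line along which they close (so a half turn about z gives the same grasp; the last joint's range is limited). The gripper opens to 85 mm and grips with 20 to 120 N. Pads are 22 mm wide; open, the fingers measure 114 mm over their backs; the gripper's body (76 mm by 85 mm) begins 54 mm behind the grasp point. The pads swing forward as they close: fully open they stand 13 mm farther back than shut.
Start: joints at [-1.307, 0.477, 0.022, 1.555, -0.011, 1.109, -0.083], TCP at [0.245, 0.629, 0.405] pointing down, gripper open.
Joint ranges: [-2.96, 2.96], [-0.34, 2.1], [-1.41, 1.46], [0.24, 2.44], [-1.37, 4.51], [0.17, 1.92], [-2.96, 2.96]. Speed limits (rad/s): [2.39, 2.39, 3.14, 3.14, 3.14, 3.14, 3.14].

INTERFACE

Orientations are given as a unit quaternion [w, x, y, z].
In Python, from station import bot gives the robot as it stands. The module is installed in compiled form; this text tells all that it offers.
- The arm moves only by the shell command python3 -m pendant 'ROWS' [FORCE]. ROWS is JSON, a list of rows, each a list of 5 numbers: the finger opening in m, from 0 to 0.0854, then the shift along the tool's x, y, z in m, then the turn about the tool's z in degrees. In form: [[jaw, x, y, z, yaw], ...]. A call has 1 to 12 rows; each row shifts and turns the commanded pose from where the row before left it, along the tool's axes as they then stand; what a row does not reach is not made up. A row lasts 1/12 s, in which the tool goes at most 41.7 mm and 7.16 degrees, less where a joint would pass 70% of its speed; a pose out of reach is approached as far as the arm can. A call with a gripper value outside its range is refused whole. The fingers move at their own pace and stop on an object; FORCE is the grip in N (left out, the last holds). Time passes only in rows, so rows that do not move let the fingers close. It gives the time, the measured TCP pose, the force, the opening and the grip force at its end, in the units of the state.
- bot.get_obs(): the state, without advancing time (a new reading comes with each control period).
- bot.read_camera(name): name is "scene" or "top" or "wrist"; returns (picture, depth): 480x640x3 uint8, blue, green, red; 480x640 float32, m along the optical axis (not along the pixel's ray), 0 where there is no reading.
- bot.camera_model(name): a dict with "intrinsics" (3x3 intrinsics, pixels), "dist_coeffs" ([k1, k2, p1, p2, k3] as OpenCV has them; the pictures are not rectified), "R" (3x3) and "t" (3): a world point X has camera coordinates R X + t. Camera axes: x right, y down, z forward; pixel columns grow to the right and rows downward; lengths in m; the calibration is good to about 2 mm. A picture is of the moment at which its call begins: read the wrist's pose just before it. camera_model takes no time and is no camera call; for the wrist camera it gives the pose at the moment of the call.
- bot.hand_in(): hands the job in; it is judged then, once.
Trained networks look in the newest picture that a camera, given by its name, has taken for a name from the list of things; names that differ only in an ending like _2 or _b are one class to them, and where a whole thing is asked for, a point or a joint stands for the part that bears it (a point fixed in the world has none). Each returns a list of dicts, best first, with "score" (0 to 1); they miss things now and then, are a little off and sometimes report something else, mostly with a low value. They report only what shows in the picture. A call takes as long as a camera call.
- bot.boxes_of(name, camera): "at" ([column, row] in pixels, amid what is visible of it).
- bot.trace(name, camera): "mask" (480x640 bool, what is visible of it) and "at" ([column, row] in pixels, amid what is visible of it).
- bot.pinpoint(name, camera): "at" ([column, row] in pixels: a listed point, or the origin of a listed thing).
The state is a dict: "t": time; "q": joint angles; "joint_vel": joint speeds; "joint_torque": joint torques, N m; "eef_pos": TCP position; "tool_rot": TCP orientation; "contact_force": force on the tool from outside, world axes, zero at the start; "torque": the same for the moment, N m; "gripper_width": opening from 0.0 (shut) to 1.0 (fully open); "grasp_force": force on a finger pad.
Only numpy, scipy, OpenCV 4.12 (cv2) and the standard library are available. Lean on these libraries where they do the work, as an engineer would, in place of code of your own. Each camera call takes 0.05 s, during which the arm holds its last target. There are 200 camera calls.

TASK

The oil hole in the bronze bush is drilled: take the set-up on the bench apart from the top down, one piece at a time, and carry each piece straight to its own place. The dark drill bridge, the V-block and the drilled setting block each go back upright into the foam pad whose yellow cutout is cut to their shape, right down on the cutout's floor and turned the way it is cut; the bush goes to lie along the middle of the blue tray on its vee ribs. Lower every piece into place instead of dropping it, and leave the micrometer and the drill chuck where they are.

Things in the scene. Friction and masses are not known exactly. Their poses are not given: they have to be found in the camera images.
- bridge_center (a point): Drill bridge, top of the stack: dark steel upside-down U, bright drill collar on its roof (5 mm high). 30 mm along x, 50 along y, 38 high without collar. Its 7 mm legs (at +y and -y) stand on the V-block's top edges, straddling the bush with 1 mm play: lift straight up 27 mm. Grasp across y (50 mm). Point: on its centre line, 19 mm above its feet; z up.
- bush_center (a point): Bronze bush: golden-brown round sleeve, diameter 34 mm, 80 mm long along x, lying in the V-block's groove. Its axis there is 7.5 mm above the V-block's top edges, so with the bridge off it is grasped across its diameter, fingertips 2 to 4 mm above those edges. Point: middle of its axis. It may roll about x; rely on x only.
- vee_center (a point): V-block: light grey steel, 55 mm along x, 44 along y, 34 high, with a vee groove along x in its top (34 wide, 16 deep). Stands on the setting block. Grasp it outside across y (44 mm). Point: 17 mm above the centre of its underside; z up.
- block_center (a point): Setting block, bottom of the stack: grey steel block with round holes, 50 mm along x, 75 along y, 25 high, flat on the bench; its ends show beyond the V-block. Grasp across x (50 mm). Point: its centre, 12.5 mm above its underside; z up.
- bridge_pad: Place of the drill bridge, smallest pad: black foam pad fixed on the bench, 14 mm high, with a rectangular cutout down to its yellow layer (cutout floor 6 mm above the bench). Cutout 46 mm along x, 66 along y; pad 80 x 116; finger notches 26 wide, 18 deep in the +y and -y edges. Origin: centre of the underside, below the cutout's centre; bridge x along pad x, either way round.
- vee_pad: Place of the V-block: black foam pad fixed on the bench, 14 mm high, with a rectangular cutout down to its yellow layer (cutout floor 6 mm above the bench). Cutout 71 mm along x, 60 along y; pad 102 x 110; finger notches 38 wide, 18 deep in the +y and -y edges. Origin: centre of the underside, below the cutout's centre; groove along pad x, either way round.
- block_pad: Place of the setting block, largest: black foam pad fixed on the bench, 14 mm high, with a rectangular cutout down to its yellow layer (cutout floor 6 mm above the bench). Cutout 66 mm along x, 91 along y; pad 116 x 120; finger notches 38 wide, 18 deep in the +x and -x edges. Origin: centre of the underside, below the cutout's centre; block x along pad x, either way round.
- bush_tray: Place of the bush: blue plastic tray fixed on the bench, 124 mm along x, 86 along y, walls 16 high. Two ribs across its floor make a shallow vee along x, 7 mm above the bench on the centre line, 18 mm at 30 mm to either side: the bush lies along x and settles on the centre line, its axis 25 mm above the bench. Origin: centre of the underside.
- micrometer: Bystander: micrometer with a dark green frame, 38 x 118 x 13 mm, lying on the bench. Origin: centre of its underside.
- chuck: Bystander: dark grey drill chuck, 44 mm across, 62 mm high, standing on the bench. Origin: centre of its underside.

How it is judged:
By the outcome, as a careful person would: the job done as asked, in the order asked, and still so for the second after the job is handed in, with the robot touching nothing.
It also fails if it takes over 104 s, if anything falls off the work surface, if the arm or the gripper's body presses on something with over 40 N, if the wrist force passes 120 N, or if a joint passes its speed limit or range.

## Working session

There is one attempt and no reset: what is moved stays moved. The work goes in short steps, Python scripts to look and compute and a shell command to move; the robot and the scene stay as the last step left them, time stands still between calls to the robot, and variables do not carry over. Pictures are saved under pics/ and viewed, at most 14 in all, crops included, and the job is handed in when it is done.

```bash
mkdir -p pics; ls
cat > h.py <<'E'
import numpy as np, cv2
from station import bot
from scipy.spatial.transform import Rotation as Rn
names=["bridge_center","bush_center","vee_center","block_center","bridge_pad","vee_pad","block_pad","bush_tray","micrometer","chuck"]
def ray(m,px):
    u=cv2.undistortPoints(np.array([[px]],float),np.array(m["intrinsics"]),np.array(m["dist_coeffs"]))[0,0]
    R=np.array(m["R"]);return -R.T@np.array(m["t"]),R.T@np.array([u[0],u[1],1.])
def atz(m,px,z):
    c,d=ray(m,px);return c+d*(z-c[2])/d[2]
def cloud(m,dep,mask):
    v,u=np.nonzero(mask&(dep>0));d=dep[v,u]
    p=cv2.undistortPoints(np.c_[u,v].astype(float)[:,None],np.array(m["intrinsics"]),np.array(m["dist_coeffs"]))[:,0]
    return (np.c_[p*d[:,None],d]-np.array(m["t"]))@np.array(m["R"])
def tool():
    o=bot.get_obs();q=o["tool_rot"];R=Rn.from_quat([q[1],q[2],q[3],q[0]]).as_matrix();p=np.array(o["eef_pos"]);return p,R,o
E
python3 - <<'E'
from h import *
p,R,o=tool();print(o);print(R.round(3))
for c in("top","scene"):
    im,d=bot.read_camera(c);cv2.imwrite(f"pics/{c}0.png",im);m=bot.camera_model(c)
    np.save(f"d_{c}.npy",d)
    print(c,ray(m,(320,240)))
    for n in names:
        r=bot.pinpoint(n,c)
        print(n,[(np.round(x["at"],1),round(x["score"],2),atz(m,x["at"],{"bridge_center":.097,"bush_center":.0665,"vee_center":.042,"block_center":.0125}.get(n,0)).round(4)) for x in r[:2]])
E
```

```text
pics
{'t': 0.0, 'q': array([-1.30707177,  0.47780778,  0.02234451,  1.55647653, -0.01146968,
        1.10926535, -0.08310969]), 'joint_vel': array([-0.00049562,  0.00038616, -0.00165708,  0.00033315, -0.00116077,
       -0.00075941,  0.00097856]), 'joint_torque': array([-1.25694944e-03, -5.96450222e+01,  1.60766758e+00, -2.81201828e+01,
        1.25127530e-02,  9.35631950e-03,  5.37850852e-06]), 'eef_pos': array([0.24513555, 0.62861531, 0.40370977]), 'tool_rot': array([-8.69294722e-05,  1.84832801e-01,  9.82769556e-01, -9.10239475e-04]), 'contact_force': array([-0.15270239,  0.02883536, -0.32474251]), 'torque': array([ 0.02179448, -0.00130789, -0.00733559]), 'grasp_force': 0.0, 'gripper_width': 0.9975708260551018}
[[-0.932  0.363 -0.001]
 [ 0.363  0.932 -0.002]
 [-0.    -0.002 -1.   ]]
top (array([0.42859155, 0.09941283, 0.97034952]), array([ 0.11512995, -0.01131307, -0.99333774]))
bridge_center [(array([366.6, 271.1]), 0.7, array([4.732e-01, 1.000e-04, 9.700e-02])), (array([158.4, 289.6]), 0.32, array([0.4278, 0.3907, 0.097 ]))]
bush_center [(array([363.4, 273.2]), 0.73, array([0.47
[... 1197 characters left out ...]
ay([0.4675, 0.0015, 0.0665]))]
vee_center [(array([330. , 283.9]), 0.84, array([0.472 , 0.0072, 0.042 ])), (array([251. , 266.3]), 0.5, array([0.4146, 0.1809, 0.042 ]))]
block_center [(array([329.2, 297.7]), 0.71, array([0.4666, 0.0038, 0.0125])), (array([328.6, 264.7]), 0.49, array([0.5758, 0.0941, 0.0125]))]
bridge_pad [(array([451.2, 313.9]), 0.73, array([ 0.6005, -0.2089,  0.    ]))]
vee_pad [(array([328.1, 264.7]), 0.76, array([0.5929, 0.1091, 0.    ]))]
block_pad []
bush_tray [(array([251.6, 264.5]), 0.95, array([0.4729, 0.2422, 0.    ])), (array([187.2, 247. ]), 0.23, array([0.4275, 0.4254, 0.    ]))]
micrometer [(array([186.3, 248.4]), 0.79, array([0.4213, 0.421 , 0.    ]))]
chuck []
```

View pics/top0.png

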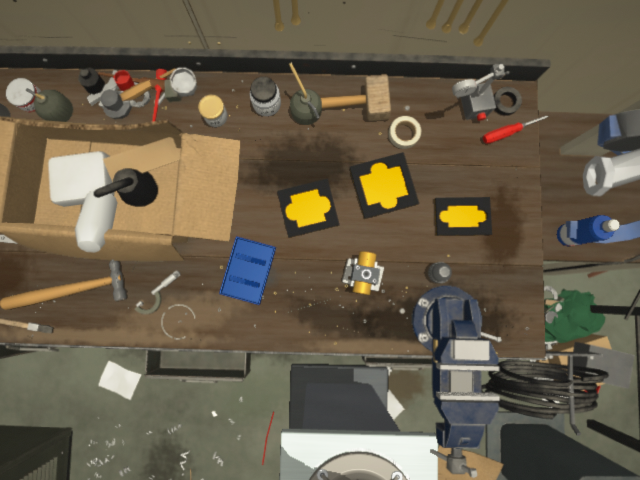

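View pics/scene0.png

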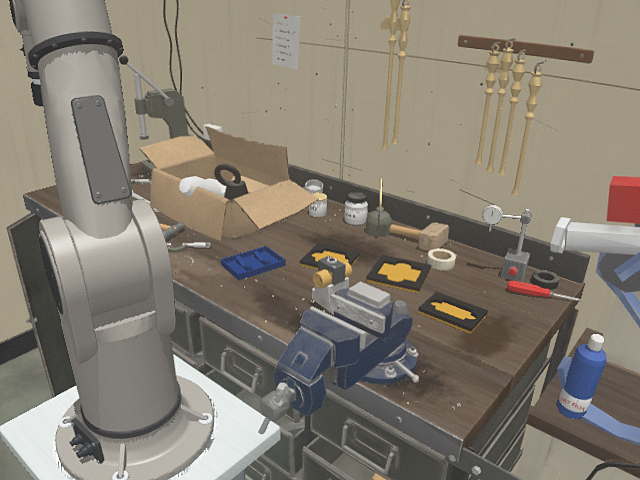

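The top view shows the stack at about (366,272). The bridge pad is at (462,216), the block pad at (385,185), the vee pad at (307,209), the tray at (249,270) and the chuck at (440,272). A big vise stands at the right, near (450,320).

Run:
```python
from h import *
im=cv2.imread("pics/top0.png");d=np.load("d_top.npy");m=bot.camera_model("top")
hsv=cv2.cvtColor(im,cv2.COLOR_BGR2HSV)
for nm,(c,r),msk in [("bridge",(460,217),0),("vee",(307,209),0),("block",(385,185),0),("tray",(249,270),1)]:
    k=cv2.inRange(hsv,(20,180,120),(35,255,255)) if not msk else cv2.inRange(hsv,(100,120,50),(125,255,255))
    w=np.zeros_like(k);w[r-40:r+40,c-40:c+40]=1;k=k*w
    v,u=np.nonzero(k);P=np.array([atz(m,(a,b),.006 if not msk else .012)[:2] for a,b in zip(u,v)])
    rc=cv2.minAreaRect((P*1000).astype(np.float32));print(nm,P.mean(0).round(4),rc)
v,u=np.mgrid[0:480,0:640]
# vise heights
C=cloud(m,d,np.ones((480,640),bool))
for n,(x0,x1,y0,y1) in dict(vise=(.2,.5,-.35,-.1),stack=(.41,.53,-.06,.06),chuck=(.44,.5,-.19,-.12),back=(.55,.75,-.3,.2),box=(.4,.8,.25,.7)).items():
    s=C[(C[:,0]>x0)&(C[:,0]<x1)&(C[:,1]>y0)&(C[:,1]<y1)];print(n,np.percentile(s[:,2],[50,95,99.5]).round(3))
s=C[(C[:,0]>.1)&(C[:,0]<.6)&(C[:,1]>-.4)&(C[:,1]<-.08)&(C[:,2]>.03)]
g,a,b=np.histogram2d(s[:,0],s[:,1],bins=[np.arange(.1,.6,.04),np.arange(-.4,-.07,.04)]);
for i in range(len(a)-1):print(a[i].round(2),[round(float(s[(s[:,0]>a[i])&(s[:,0]<a[i+1])&(s[:,1]>b[j])&(s[:,1]<b[j+1])][:,2].max(initial=0)),2) for j in range(len(b)-1)])
mw=bot.camera_model("wrist");p,R,o=tool();RT=np.array(mw["R"]);print("cam in tool",R.T@(-RT.T@np.array(mw["t"])-p),(RT@R).round(2),mw["intrinsics"])
```

```text
bridge [ 0.5999 -0.212 ] ((600.7981567382812, -211.26271057128906), (45.09418487548828, 98.38978576660156), 1.5837000608444214)
vee [0.6083 0.1166] ((608.4031982421875, 116.64186096191406), (71.30318450927734, 96.5264892578125), 15.875171661376953)
block [ 0.6618 -0.0435] ((661.9472045898438, -43.56803512573242), (101.81570434570312, 90.88545989990234), 16.95892906188965)
tray [0.4729 0.2374] ((473.35565185546875, 237.43698120117188), (86.48152160644531, 123.4947509765625), 76.16597747802734)
vise [0.019 0.15  0.161]
stack [0.    0.097 0.102]
chuck [0.014 0.06  0.063]
back [-0.     0.014  0.016]
box [0.048 0.12  0.201]
0.1 [0.0, 0.0, 0.0, 0.0, 0.0, 0.12, 0.08, 0.0]
0.14 [0.0, 0.0, 0.0, 0.0, 0.12, 0.13, 0.13, 0.0]
0.18 [0.0, 0.0, 0.0, 0.0, 0.15, 0.15, 0.15, 0.0]
0.22 [0.0, 0.0, 0.0, 0.0, 0.15, 0.15, 0.15, 0.0]
0.26 [0.0, 0.0, 0.0, 0.0, 0.14, 0.15, 0.15, 0.0]
0.3 [0.0, 0.0, 0.0, 0.0, 0.16, 0.16, 0.16, 0.0]
0.34 [0.0, 0.0, 0.0, 0.04, 0.16, 0.16, 0.16, 0.0]
0.38 [0.0, 0.0, 0.0, 0.0, 0.1, 0.13, 0.12, 0.0]
0.42 [0.0, 0.0, 0.0, 0.0, 0.09, 0.09, 0.09, 0.0]
0.46 [0.0, 0.0, 0.0, 0.0, 0.0, 0.06, 0.06, 0.0]
0.5 [0.0, 0.0, 0.0, 0.0, 0.0, 0.0, 0.0, 0.0]
0.54 [0.0, 0.0, 0.0, 0.0, 0.0, 0.0, 0.0, 0.0]
cam in tool [ 0.0833365  -0.00113835  0.02992898] [[-0.    1.    0.  ]
 [-0.95 -0.   -0.32]
 [-0.32 -0.    0.95]] [[398.94606403   0.         318.33825842]
 [  0.         398.94606403 241.06844989]
 [  0.           0.           1.        ]]
```

```bash
cat >> h.py <<'E'
def plan(*T):
    """T: (x,y,zTCP,tool-y angle deg,n): prints the constant row repeated n times"""
    p,R,o=tool();a=np.degrees(np.arctan2(R[1,1],R[0,1]))
    for x,y,z,b,n in T:
        k=-((b-a))/n  # tool yaw per row
        S=np.zeros((2,2));ang=a
        for i in range(n):
            t=np.radians(ang);S+=np.array([[-np.sin(t)*-1*-1,np.cos(t)],[np.cos(t),np.sin(t)]]) ;ang-=k
        dxy=np.linalg.solve(S,np.array([x-p[0],y-p[1]]))
        print(f"{n} x [{dxy[0]:.4f},{dxy[1]:.4f},{(p[2]-z)/n:.4f},{k:.2f}]")
        p=np.array([x,y,z]);a=b
E
python3 - <<'E'
from h import *
# sanity: tool x = (-sin a, cos a)
p,R,o=tool();a=np.arctan2(R[1,1],R[0,1]);print(R[:,0],-np.sin(a),np.cos(a))
plan((.46,.35,.39,68.7,10),(.47,.02,.35,88,10))
E
```

```text
[-9.31660719e-01  3.63329472e-01  4.99270747e-06] -0.9316607184733156 0.363329472591731
10 x [-0.0301,-0.0182,0.0015,-0.00]
10 x [-0.0082,-0.0321,0.0040,-1.93]
```

```bash
python3 -m pendant '[[0.085,-0.030,-0.018,0.0015,0],[0.085,-0.030,-0.018,0.0015,0],[0.085,-0.030,-0.018,0.0015,0],[0.085,-0.030,-0.018,0.0015,0],[0.085,-0.030,-0.018,0.0015,0],[0.085,-0.030,-0.018,0.0015,0],[0.085,-0.030,-0.018,0.0015,0],[0.085,-0.030,-0.018,0.0015,0],[0.085,-0.030,-0.018,0.0015,0],[0.085,-0.030,-0.018,0.0015,0]]'
python3 -m pendant '[[0.085,-0.008,-0.032,0.004,-1.9],[0.085,-0.008,-0.032,0.004,-1.9],[0.085,-0.008,-0.032,0.004,-1.9],[0.085,-0.008,-0.032,0.004,-1.9],[0.085,-0.008,-0.032,0.004,-1.9],[0.085,-0.008,-0.032,0.004,-1.9],[0.085,-0.008,-0.032,0.004,-1.9],[0.085,-0.008,-0.032,0.004,-1.9],[0.085,-0.008,-0.032,0.004,-1.9],[0.085,-0.008,-0.032,0.004,-1.9],[0.085,0,0,0,0],[0.085,0,0,0,0]]'
cat >> h.py <<'E'
Z={"bridge_center":.078,"bush_center":.0665,"vee_center":.042,"block_center":.0125}
def look(f,ns,c="wrist"):
    m=bot.camera_model(c);im,d=bot.read_camera(c);cv2.imwrite(f"pics/{f}.png",im);C=cloud(m,d,np.ones((480,640),bool)).reshape(-1,3) if (d>0).all() else None
    for n in ns:
        print(n,[(np.round(x["at"],1),round(x["score"],2),atz(m,x["at"],Z.get(n,0)).round(4)) for x in bot.pinpoint(n,c)[:2]])
    return m,im,d
E
python3 - <<'E'
from h import *
p,R,o=tool();print(p,R[:,1],o["t"])
m,im,d=look("w1",["bridge_center","bush_center","vee_center","block_center"])
C=cloud(m,d,np.ones((480,640),bool))
for n,z0,z1 in(("bridge roof",.094,.099),("vee top",.056,.062),("block top",.021,.028)):
    s=C[(C[:,2]>z0)&(C[:,2]<z1)&(abs(C[:,0]-.475)<.06)&(abs(C[:,1])<.06)];print(n,len(s),s.mean(0).round(4),cv2.minAreaRect((s[:,:2]*1000).astype(np.float32)))
E
```

```text
t: 1.93
eef_pos: [0.4601, 0.3507, 0.3899]
tool_rot: [0.0, 0.185, 0.983, 0.0]
contact_force: [0.8, 0.3, -0.9]
gripper_width: 0.995
grasp_force: 0.0
t: 2.93
eef_pos: [0.4668, 0.022, 0.3497]
tool_rot: [0.0, 0.022, 1.0, -0.0]
contact_force: [0.0, 0.9, -0.2]
gripper_width: 1.0
grasp_force: 0.0
[0.46677453 0.02203816 0.34973865] [ 4.48444655e-02  9.98993939e-01 -2.88049252e-04] 2.9333
bridge_center [(array([289.1, 248.1]), 0.96, array([0.4694, 0.0017, 0.078 ]))]
bush_center []
vee_center []
block_center [(array([571.1, 209.1]), 0.4, array([0.4696, 0.2287, 0.0125]))]
bridge roof 2873 [0.4675 0.0027 0.0978] ((469.1967468261719, 2.0354156494140625), (50.42930221557617, 30.541433334350586), 81.20407104492188)
vee top 460 [0.4438 0.0073 0.0592] ((447.9284362792969, 6.368223190307617), (46.60849380493164, 29.660799026489258), 81.14096069335938)
block top 1320 [ 0.4641 -0.0019  0.0259] ((469.4992980957031, -0.08368682861328125), (75.35411071777344, 54.616416931152344), 77.13915252685547)
```

View pics/w1.png

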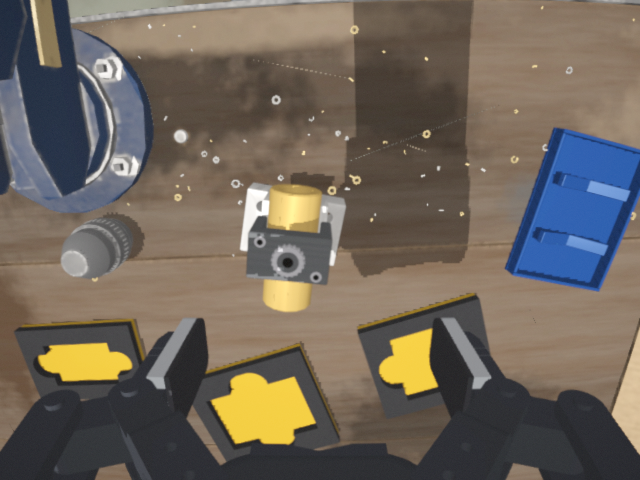

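The wrist view shows the bridge at (289,248) on the bush with the V-block and setting block below it. Its yaw is about −9°.

Run:
```python
from h import *
plan((.4692,.002,.28,81.2,4),(.4692,.002,.24,81.2,3))
```

```text
4 x [-0.0011,-0.0057,0.0175,1.66]
3 x [-0.0000,0.0000,0.0133,-0.00]
```

```bash
python3 -m pendant '[[0.085,-0.0011,-0.0057,0.0175,1.6],[0.085,-0.0011,-0.0057,0.0175,1.6],[0.085,-0.0011,-0.0057,0.0175,1.6],[0.085,-0.0011,-0.0057,0.0175,1.6],[0.085,0,0,0.0133,0],[0.085,0,0,0.0133,0],[0.085,0,0,0.0133,0],[0.085,0,0,0,0],[0.085,0,0,0,0]]'
python3 - <<'E'
from h import *
p,R,o=tool();print(p.round(4),np.degrees(np.arctan2(R[1,1],R[0,1])));plan((.4692,.002,.24,81.2,1))
E
```

```text
t: 3.93
eef_pos: [0.4691, 0.0016, 0.2395]
tool_rot: [-0.001, 0.075, 0.997, -0.0]
contact_force: [0.4, -0.6, 1.1]
gripper_width: 0.993
grasp_force: 0.0
[0.4691 0.0016 0.2395] 81.37380845541087
1 x [-0.0001,0.0004,-0.0005,0.17]
```

```bash
python3 -m pendant '[[0.03,0,0,0,0],[0.03,0,0,0,0],[0.03,0,0,0,0],[0.03,0,0,0,0],[0.03,0,0,0,0],[0.03,0,0,0,0],[0.03,0,0,-0.003,0],[0.03,0,0,-0.006,0],[0.03,0,0,-0.010,0],[0.03,0,0,-0.010,0],[0.03,0,0,-0.010,0]]' 60
python3 - <<'E'
from h import *
p,R,o=tool();print(p.round(4),o["grasp_force"],o["gripper_width"]);plan((.4692,.002,.31,81.2,2),(.6,-.212,.31,91.6,11))
E
```

```text
t: 4.85
eef_pos: [0.4691, 0.0004, 0.28]
tool_rot: [0.0, 0.076, 0.997, -0.0]
contact_force: [1.0, -0.3, -2.6]
gripper_width: 0.575
grasp_force: 62.7
[4.691e-01 4.000e-04 2.800e-01] 62.74830222129822 0.5753482389321604
2 x [0.0001,0.0008,-0.0150,0.03]
11 x [-0.0133,-0.0186,0.0000,-0.95]
```

```bash
python3 -m pendant '[[0.03,0,0,-0.015,0],[0.03,0,0,-0.015,0],[0.03,-0.011,-0.0187,0,-0.95],[0.03,-0.011,-0.0187,0,-0.95],[0.03,-0.011,-0.0187,0,-0.95],[0.03,-0.011,-0.0187,0,-0.95],[0.03,-0.011,-0.0187,0,-0.95],[0.03,-0.011,-0.0187,0,-0.95],[0.03,-0.011,-0.0187,0,-0.95],[0.03,-0.011,-0.0187,0,-0.95],[0.03,-0.011,-0.0187,0,-0.95],[0.03,0,0,0,0]]'
cat >> h.py <<'E'
def yellow(m,im,xy,z=.006,rad=.08,lo=(20,180,120),hi=(35,255,255)):
    k=cv2.inRange(cv2.cvtColor(im,cv2.COLOR_BGR2HSV),lo,hi);v,u=np.nonzero(k)
    P=np.array([atz(m,q,z)[:2] for q in zip(u.astype(float),v.astype(float))])
    P=P[np.hypot(*(P-xy).T)<rad];print(len(P),P.mean(0).round(4),cv2.minAreaRect((P*1000).astype(np.float32)))
E
python3 - <<'E'
from h import *
p,R,o=tool();print(p.round(4),o["grasp_force"])
m,im,d=look("w2",["bridge_pad","vee_pad","block_pad"])
yellow(m,im,(.6,-.212));yellow(m,im,(.662,-.0435))
E
```

```text
t: 5.85
eef_pos: [0.5543, -0.1798, 0.3103]
tool_rot: [0.001, 0.003, 1.0, -0.002]
contact_force: [-0.4, -0.8, -2.4]
gripper_width: 0.579
grasp_force: 63.0
[ 0.5543 -0.1798  0.3103] 63.03706169128418
bridge_pad [(array([278. , 282.4]), 0.68, array([ 0.6006, -0.2137,  0.    ]))]
vee_pad []
block_pad [(array([486.5, 349.2]), 0.92, array([ 0.6639, -0.042 ,  0.    ]))]
50 [ 0.6049 -0.2458] ((599.5916137695312, -214.58099365234375), (27.388391494750977, 95.65164184570312), 1.616701364517212)
6094 [ 0.6524 -0.0399] ((650.4102172851562, -47.16889953613281), (93.61482238769531, 110.20378112792969), 16.665206909179688)
```

View pics/w2.png

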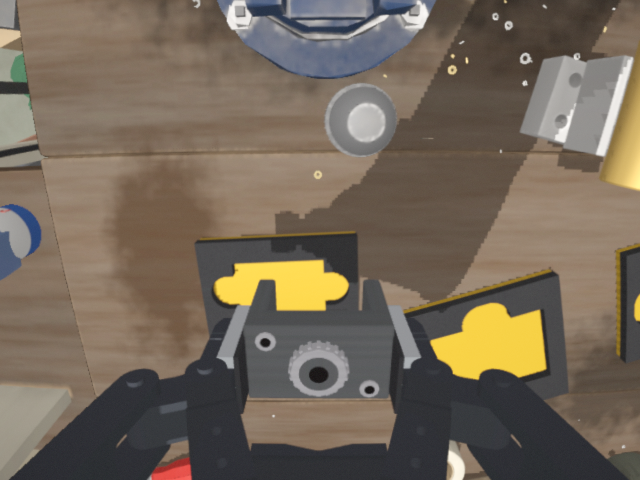

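Run:
```python
from h import *
im=cv2.imread("pics/w2.png");hs=cv2.cvtColor(im,cv2.COLOR_BGR2HSV);print(hs[290,240],hs[275,300],hs[340,500])
m=bot.camera_model("wrist");k=(18,90,120)
yellow(m,im,(.6,-.212),lo=k);yellow(m,im,(.662,-.0435),lo=k)
plan((.6005,-.2125,.27,91.6,4),(.6005,-.2125,.2,91.6,4))
# grasp offset of bridge in the hand: y centre is symmetric; x from tool
```

```text
[ 24 174 255] [ 24 170 255] [ 24 180 248]
5128 [ 0.5943 -0.202 ] ((588.1267700195312, -204.39584350585938), (63.13827133178711, 111.86591339111328), 2.401984691619873)
6668 [ 0.6474 -0.0346] ((648.3278198242188, -46.08128356933594), (94.82091522216797, 105.66407012939453), 16.939098358154297)
4 x [-0.0118,-0.0096,0.0098,-0.43]
4 x [-0.0000,0.0000,0.0175,-0.00]
```

Run:
```python
from h import *
m=bot.camera_model("wrist")
im=cv2.imread("pics/w2.png");k=cv2.inRange(cv2.cvtColor(im,cv2.COLOR_BGR2HSV),(18,90,120),(35,255,255))[:,:400].copy();k[:240]=0;k[330:]=0
n,l,s,c=cv2.connectedComponentsWithStats(k);i=1+s[1:,4].argmax();v,u=np.nonzero(l==i);print(s[i])
P=np.array([atz(m,q,.006)[:2] for q in zip(u.astype(float),v.astype(float))]);print(P.min(0),P.max(0),P[:,1].min()/2+P[:,1].max()/2)
print([atz(m,q,.014).round(4) for q in((198,241),(356,233))])
```

```text
[ 214  259  135   52 4840]
[ 0.57609141 -0.25502058] [ 0.61830188 -0.15319937] -0.20410997709914946
[array([ 0.5591, -0.2606,  0.014 ]), array([ 0.5536, -0.1491,  0.014 ])]
```

Run:
```python
from h import *
for i in range(2):
    p,R,o=tool();print(p.round(4),R[:,1].round(4),o["joint_vel"].round(3),o["t"])
    m,im,d=look(f"w3",["bridge_pad"])
    k=cv2.inRange(cv2.cvtColor(im,cv2.COLOR_BGR2HSV),(18,90,120),(35,255,255))[:,:400].copy();k[:240]=0;k[330:]=0
    n,l,s,c=cv2.connectedComponentsWithStats(k);i=1+s[1:,4].argmax();v,u=np.nonzero(l==i);print(s[i])
    P=np.array([atz(m,q,.006)[:2] for q in zip(u.astype(float),v.astype(float))]);print(P.min(0),P.max(0),P[:,1].min()/2+P[:,1].max()/2)
```

```text
[ 0.553  -0.1744  0.3091] [2.4e-03 1.0e+00 6.0e-04] [-0.009 -0.    -0.006  0.006  0.002 -0.006  0.003] 6.05
bridge_pad [(array([268.9, 286.5]), 0.6, array([ 0.6011, -0.2137,  0.    ])), (array([343.7, 121. ]), 0.57, array([ 0.4786, -0.158 ,  0.    ]))]
[ 204  264  136   54 4480]
[ 0.57998313 -0.26292226] [ 0.62446133 -0.15995458] -0.21143841912231826
[ 0.553  -0.174   0.3089] [1.4e-03 1.0e+00 7.0e-04] [-0.002  0.003  0.001 -0.003  0.    -0.003  0.004] 6.15
bridge_pad [(array([267.9, 287.2]), 0.58, array([ 0.6018, -0.2141,  0.    ]))]
[ 203  263  136   55 4504]
[ 0.57935668 -0.26308531] [ 0.6246391  -0.16029252] -0.2116889103442478
```

Run:
```python
from h import *
plan((.6005,-.2117,.27,91.6,4))
```

```text
4 x [-0.0117,-0.0095,0.0097,-0.42]
```

```bash
python3 -m pendant '[[0.03,-0.0117,-0.0095,0.0097,-0.42],[0.03,-0.0117,-0.0095,0.0097,-0.42],[0.03,-0.0117,-0.0095,0.0097,-0.42],[0.03,-0.0117,-0.0095,0.0097,-0.42],[0.03,0,0,0.015,0],[0.03,0,0,0.015,0],[0.03,0,0,0.015,0],[0.03,0,0,0.015,0],[0.03,0,0,0,0],[0.03,0,0,0,0]]'
python3 - <<'E'
from h import *
p,R,o=tool();print(p.round(4),np.degrees(np.arctan2(R[1,1],R[0,1])));plan((.6005,-.2117,.1865,91.6,5))
E
```

```text
t: 7.08
eef_pos: [0.6002, -0.2122, 0.2094]
tool_rot: [-0.001, -0.014, 1.0, 0.0]
contact_force: [0.3, -1.1, -2.9]
gripper_width: 0.574
grasp_force: 62.9
[ 0.6002 -0.2122  0.2094] 91.56309885532399
5 x [-0.0001,0.0001,0.0046,-0.01]
```

```bash
python3 -m pendant '[[0.03,0,0,0.006,0],[0.03,0,0,0.006,0],[0.03,0,0,0.005,0],[0.03,0,0,0.004,0],[0.03,0,0,0.002,0],[0.03,0,0,0,0],[0.03,0,0,0,0]]'
```

```text
t: 7.67
eef_pos: [0.6005, -0.2127, 0.1881]
tool_rot: [0.0, -0.013, 1.0, 0.0]
contact_force: [-3.2, 1.8, 7.8]
gripper_width: 0.575
grasp_force: 64.1
```

```bash
python3 -m pendant '[[0.07,0,0,0,0],[0.07,0,0,0,0],[0.07,0,0,0,0],[0.07,0,0,-0.004,0],[0.07,0,0,-0.015,0],[0.07,0,0,-0.03,0],[0.07,0,0,-0.03,0],[0.07,0.01,0,-0.03,0],[0.042,0.02,0,-0.01,0],[0.042,0,0,0,0],[0.042,0,0,0,0]]'
python3 - <<'E'
from h import *
p,R,o=tool();print(p.round(4))
m,im,d=look("w4",["bridge_center"])
mk=np.ones((480,640),bool);C=cloud(m,d,mk);T=(C-p)@R
s=T[(abs(T[:,0])<.012)&(abs(T[:,1])<.05)&(T[:,2]<.19)&(T[:,2]>.1)];print(len(s),np.percentile(s[:,2],[90,98,100]),s[s[:,2]>.165].mean(0) if len(s) else 0)
B=C[(C[:,2]>.03)&(C[:,2]<.06)&(np.hypot(C[:,0]-.6,C[:,1]+.212)<.06)];print(np.percentile(B[:,2],[10,50,90,99]))
r=B[(B[:,2]>.041)&(B[:,2]<.0465)];print(r.mean(0),cv2.minAreaRect((r[:,:2]*1000).astype(np.float32)))
E
```

```text
t: 8.58
eef_pos: [0.57, -0.2139, 0.3071]
tool_rot: [0.001, -0.013, 1.0, -0.0]
contact_force: [0.2, 0.5, 0.0]
gripper_width: 0.494
grasp_force: 0.0
[ 0.57   -0.2139  0.3071]
bridge_center [(array([320.1, 281.3]), 0.58, array([ 0.5778, -0.214 ,  0.078 ]))]
15220 [0.15422372 0.16442904 0.17104016] [ 0.00387913 -0.00140067  0.16718911]
[0.04084978 0.04499    0.04988541 0.05103152]
[ 0.59721412 -0.21359586  0.04477104] ((598.909423828125, -213.67324829101562), (29.629329681396484, 50.067176818847656), 0.9450530409812927)
```

View pics/w4.png

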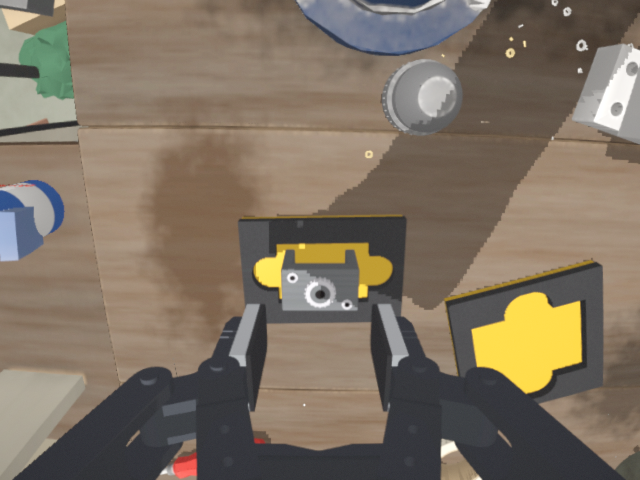

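The bridge stands inside its yellow cutout at (320,290), with its roof at z 0.045. The bush is next.

Run:
```python
from h import *
plan((.469,.001,.32,81.2,9))
```

```text
9 x [0.0126,0.0232,-0.0016,1.15]
```

```bash
python3 -m pendant '[[0.06,0.0126,0.0232,-0.0016,1.15],[0.06,0.0126,0.0232,-0.0016,1.15],[0.06,0.0126,0.0232,-0.0016,1.15],[0.06,0.0126,0.0232,-0.0016,1.15],[0.06,0.0126,0.0232,-0.0016,1.15],[0.06,0.0126,0.0232,-0.0016,1.15],[0.06,0.0126,0.0232,-0.0016,1.15],[0.06,0.0126,0.0232,-0.0016,1.15],[0.06,0.0126,0.0232,-0.0016,1.15],[0.06,0,0,0,0],[0.06,0,0,0,0],[0.06,0,0,0,0]]'
python3 - <<'E'
from h import *
p,R,o=tool();print(p.round(4))
m,im,d=look("w5",["bush_center","vee_center","block_center"])
C=cloud(m,d,np.ones((480,640),bool))
for n,z0,z1 in(("bush",.066,.085),("vee top",.057,.0605),("block top",.022,.028)):
    s=C[(C[:,2]>z0)&(C[:,2]<z1)&(abs(C[:,0]-.475)<.06)&(abs(C[:,1])<.06)];print(n,len(s),s.mean(0).round(4),cv2.minAreaRect((s[:,:2]*1000).astype(np.float32)))
plan((.469,.001,.234,81.2,5))
E
```

```text
t: 9.68
eef_pos: [0.469, 0.0007, 0.3199]
tool_rot: [-0.0, 0.077, 0.997, -0.0]
contact_force: [0.3, -0.3, 0.3]
gripper_width: 0.7
grasp_force: 0.0
[0.469  0.0007 0.3199]
bush_center [(array([321.8, 258.5]), 0.78, array([0.4727, 0.0008, 0.0665]))]
vee_center []
block_center []
bush 7283 [0.4691 0.0021 0.0807] ((472.5382385253906, 1.6182613372802734), (33.3040657043457, 80.59380340576172), 81.52723693847656)
vee top 1166 [0.4648 0.0029 0.0595] ((465.6199645996094, 2.7330989837646484), (44.155086517333984, 66.02507019042969), 81.5168228149414)
block top 2256 [ 0.4693 -0.0047  0.0259] ((471.6789245605469, -0.4929962158203125), (75.1861572265625, 50.4186897277832), 77.13677978515625)
5 x [0.0000,0.0002,0.0172,-0.02]
```

View pics/w5.png

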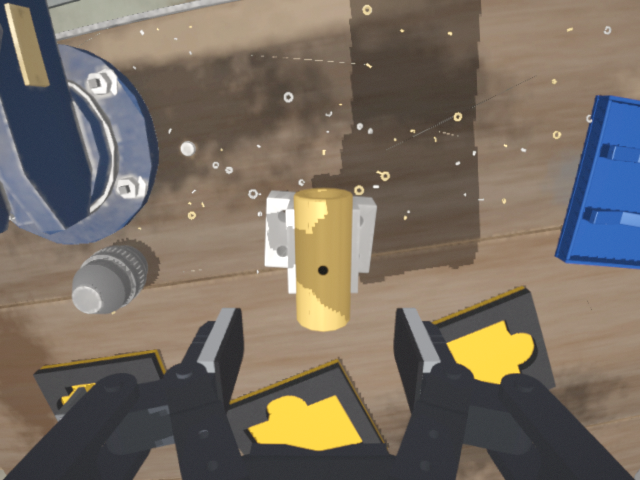

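The bush lies at (322,258) in the V-block groove, centred at about (0.4725, 0.0016), with the tool-y angle at 81.5°. The setting block's is 77°.

```bash
python3 -m pendant '[[0.055,-0.0013,0.0003,0.022,0],[0.055,-0.0013,0.0003,0.022,0],[0.055,-0.0013,0.0003,0.022,0],[0.055,0,0,0.010,0],[0.055,0,0,0.006,0],[0.055,0,0,0.0035,0],[0.055,0,0,0,0],[0.055,0,0,0,0]]'
python3 - <<'E'
from h import *
plan((.4725,.0016,.234,81.5,1))
p,R,o=tool();print(o["contact_force"])
E
```

```text
t: 10.55
eef_pos: [0.4729, 0.0009, 0.2355]
tool_rot: [0.001, 0.077, 0.997, 0.0]
contact_force: [0.4, 0.5, -0.6]
gripper_width: 0.646
grasp_force: 0.0
1 x [0.0005,0.0006,0.0015,-0.34]
[ 0.42015716  0.46715835 -0.58685568]
```

```bash
python3 -m pendant '[[0.055,0,0.0005,0.0005,0],[0.02,0,0,0,0],[0.02,0,0,0,0],[0.02,0,0,0,0],[0.02,0,0,0,0],[0.02,0,0,0,0],[0.02,0,0,0,0],[0.02,0,0,-0.003,0],[0.02,0,0,-0.007,0],[0.02,0,0,-0.01,0],[0.02,0,0,-0.01,0],[0.02,0,0,0,0]]' 60
python3 - <<'E'
from h import *
plan((.4725,.0016,.30,81.5,2),(.4733,.2374,.30,76.2,11))
E
```

```text
t: 11.55
eef_pos: [0.4734, 0.0014, 0.2665]
tool_rot: [0.002, 0.077, 0.997, 0.0]
contact_force: [1.5, -0.4, -4.9]
gripper_width: 0.369
grasp_force: 60.3
2 x [0.0004,0.0000,-0.0167,-0.17]
11 x [0.0040,0.0211,0.0000,0.48]
```

Run:
```python
from h import *
p,R,o=tool();print(p.round(4))
m,im,d=look("w6",["bush_center"]);np.save("d6.npy",d)
T=(cloud(m,d,np.ones((480,640),bool))-p)@R
s=T[(abs(T[:,0])<.06)&(abs(T[:,1])<.013)&(T[:,2]<.19)&(T[:,2]>.13)]
for a in np.arange(-.05,.06,.01):
    q=s[abs(s[:,0]-a)<.005]
    if len(q):print(round(a,3),len(q),np.percentile(q[:,2],[2,10,50]).round(4))
```

```text
[0.4734 0.0014 0.2665]
bush_center [(array([318.2, 322.7]), 0.8, array([ 0.49  , -0.0023,  0.0665]))]
-0.04 400 [0.1509 0.1515 0.1529]
-0.03 1273 [0.1509 0.1513 0.1527]
-0.02 1359 [0.1507 0.1513 0.1527]
-0.01 1476 [0.1507 0.1514 0.1527]
0.0 1601 [0.1505 0.1511 0.1527]
0.01 1746 [0.1508 0.1513 0.1527]
0.02 1867 [0.1508 0.1513 0.1527]
0.03 2180 [0.1506 0.1512 0.1528]
0.04 2726 [0.1509 0.1518 0.157 ]
```

View pics/w6.png

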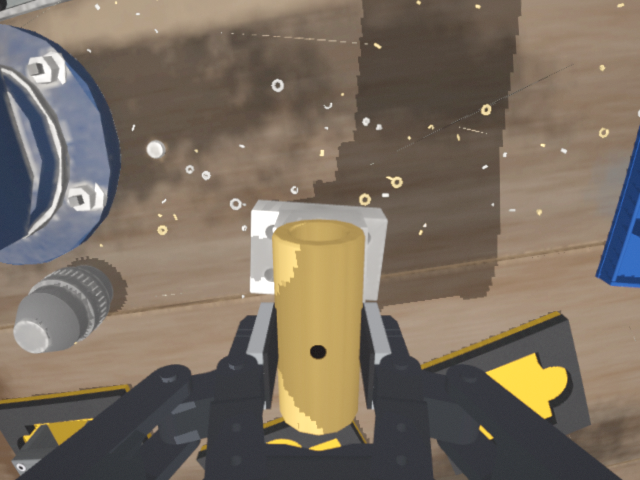

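```bash
python3 -m pendant '[[0.02,0,0,-0.012,0],[0.02,0,0,-0.012,0],[0.02,0.004,0.0209,0,0.48],[0.02,0.004,0.0209,0,0.48],[0.02,0.004,0.0209,0,0.48],[0.02,0.004,0.0209,0,0.48],[0.02,0.004,0.0209,0,0.48],[0.02,0.004,0.0209,0,0.48],[0.02,0.004,0.0209,0,0.48],[0.02,0.004,0.0209,0,0.48],[0.02,0,0,0,0],[0.02,0,0,0,0]]'
python3 - <<'E'
from h import *
p,R,o=tool();print(p.round(4))
m,im,d=look("w7",["bush_tray"])
m=bot.camera_model("wrist");im,d=bot.read_camera("wrist")
yellow(m,im,(.4733,.2374),z=.016,rad=.09,lo=(100,120,50),hi=(125,255,255))
C=cloud(m,d,np.ones((480,640),bool));s=C[(C[:,2]>.013)&(C[:,2]<.0185)&(np.hypot(C[:,0]-.473,C[:,1]-.2374)<.085)];print(cv2.minAreaRect((s[:,:2]*1000).astype(np.float32)))
plan((.4733,.2374,.23,76.2,4))
E
```

```text
t: 12.65
eef_pos: [0.4713, 0.1731, 0.2879]
tool_rot: [-0.0, 0.109, 0.994, -0.0]
contact_force: [0.2, -0.6, -5.9]
gripper_width: 0.368
grasp_force: 60.9
[0.4713 0.1731 0.2879]
bush_tray [(array([415.8, 220.3]), 0.78, array([0.475 , 0.2383, 0.    ]))]
24172 [0.4681 0.24  ] ((473.8179931640625, 237.42103576660156), (87.05840301513672, 123.80083465576172), 76.1864013671875)
((474.75946044921875, 238.13143920898438), (86.33391571044922, 125.13629150390625), 76.5119400024414)
4 x [0.0034,0.0163,0.0145,0.27]
```

View pics/w7.png

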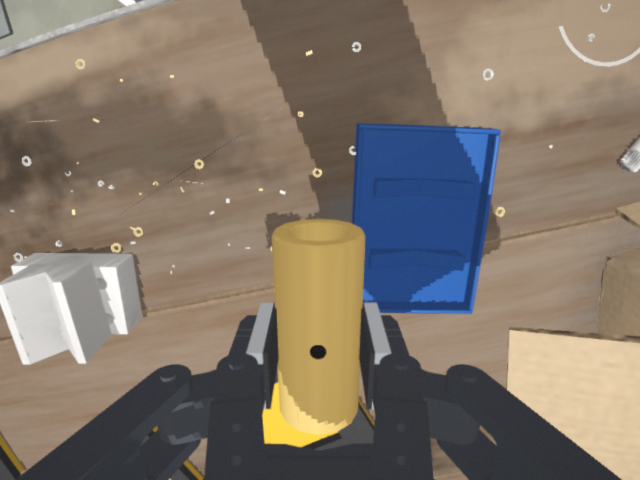

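The V-block stayed on the stack (lower left), and the tray is at (415,220), centred at (0.474, 0.238).

```bash
python3 -m pendant '[[0.02,0.0034,0.0165,0.0145,0.27],[0.02,0.0034,0.0165,0.0145,0.27],[0.02,0.0034,0.0165,0.0145,0.27],[0.02,0.0034,0.0165,0.0145,0.27],[0.02,0,0,0.01,0],[0.02,0,0,0.007,0],[0.02,0,0,0,0],[0.02,0,0,0,0]]'
python3 - <<'E'
from h import *
p,R,o=tool();print(p.round(4));plan((.4742,.2378,.193,76.3,4))
E
```

```text
t: 13.47
eef_pos: [0.4735, 0.2375, 0.2133]
tool_rot: [-0.0, 0.121, 0.993, -0.001]
contact_force: [0.1, -0.3, -4.4]
gripper_width: 0.37
grasp_force: 60.8
[0.4735 0.2375 0.2133]
4 x [-0.0001,0.0001,0.0051,-0.04]
```

```bash
python3 -m pendant '[[0.02,-0.0005,0,0.006,0],[0.02,0,0,0.006,0],[0.02,0,0,0.004,0],[0.02,0,0,0.003,0],[0.02,0,0,0.001,0],[0.02,0,0,0,0],[0.02,0,0,0,0]]'
```

```text
t: 14.05
eef_pos: [0.4739, 0.2389, 0.1942]
tool_rot: [-0.0, 0.12, 0.993, 0.0]
contact_force: [-2.6, -1.4, 6.7]
gripper_width: 0.37
grasp_force: 62.1
```

```bash
python3 -m pendant '[[0.037,0,0,0,0],[0.040,0,0,0,0],[0.048,0,0,0,0],[0.05,0,0,0,0],[0.05,0,0,-0.01,0],[0.05,0,0,-0.02,0],[0.05,0,0,-0.03,0],[0.05,0,0,-0.03,0],[0.05,0.01,-0.01,-0.02,0],[0.08,0.01,-0.01,0,0],[0.08,0,0,0,0],[0.08,0,0,0,0]]'
python3 - <<'E'
from h import *
m,im,d=look("w8",["bush_center"])
C=cloud(m,d,np.ones((480,640),bool));s=C[(C[:,2]>.026)&(C[:,2]<.05)&(np.hypot(C[:,0]-.474,C[:,1]-.2378)<.06)];print(s[:,2].max(),cv2.minAreaRect((s[:,:2]*1000).astype(np.float32)))
plan((.469,.002,.29,81.5,9))
E
```

```text
t: 15.05
eef_pos: [0.4494, 0.2242, 0.304]
tool_rot: [0.0, 0.12, 0.993, 0.0]
contact_force: [0.5, 1.0, -0.0]
gripper_width: 0.935
grasp_force: 0.0
bush_center [(array([350.8, 268.2]), 0.56, array([0.457 , 0.24  , 0.0665]))]
0.04477920354596499 ((473.81219482421875, 238.6175079345703), (33.112308502197266, 80.83158874511719), 76.48164367675781)
9 x [-0.0070,-0.0238,0.0015,-0.58]
```

```bash
python3 -m pendant '[[0.08,-0.007,-0.0238,0,-0.58],[0.08,-0.007,-0.0238,0,-0.58],[0.08,-0.007,-0.0238,0,-0.58],[0.08,-0.007,-0.0238,0,-0.58],[0.08,-0.007,-0.0238,0,-0.58],[0.08,-0.007,-0.0238,0,-0.58],[0.08,-0.007,-0.0238,0,-0.58],[0.08,-0.007,-0.0238,0,-0.58],[0.08,-0.007,-0.0238,0,-0.58],[0.08,0,0,0,0],[0.08,0,0,0,0],[0.08,0,0,0,0]]'
python3 - <<'E'
from h import *
p,R,o=tool();print(p.round(4))
m,im,d=look("w9",["vee_center","block_center"])
C=cloud(m,d,np.ones((480,640),bool))
for n,z0,z1 in(("vee",.045,.063),("vee top",.057,.0605),("block top",.022,.028)):
    s=C[(C[:,2]>z0)&(C[:,2]<z1)&(abs(C[:,0]-.475)<.06)&(abs(C[:,1])<.06)];print(n,len(s),s.mean(0).round(4),cv2.minAreaRect((s[:,:2]*1000).astype(np.float32)))
plan((.469,.002,.2,81.5,4))
E
```

```text
t: 16.15
eef_pos: [0.4693, 0.0025, 0.3029]
tool_rot: [-0.0, 0.074, 0.997, -0.0]
contact_force: [0.9, 1.1, -0.1]
gripper_width: 0.938
grasp_force: 0.0
[0.4693 0.0025 0.3029]
vee_center [(array([316.1, 251.6]), 0.83, array([ 4.708e-01, -4.000e-04,  4.200e-02]))]
block_center []
vee 6299 [0.469  0.002  0.0544] ((471.4115905761719, 1.574371337890625), (44.14081573486328, 55.66889953613281), 81.33849334716797)
vee top 2195 [0.4699 0.0018 0.0592] ((471.0341796875, 1.6346397399902344), (44.144718170166016, 54.89502716064453), 81.35118103027344)
block top 2470 [ 0.4689 -0.0041  0.0259] ((471.1464538574219, -0.3527565002441406), (75.41323852539062, 51.39350891113281), 77.3766860961914)
4 x [-0.0000,-0.0003,0.0258,0.02]
```

View pics/w9.png

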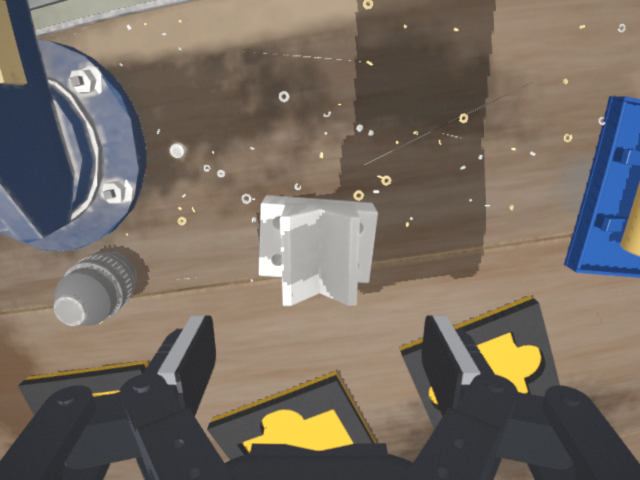

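The V-block's centre is at about (318,250), i.e. (0.4712, 0.0016), with an angle of 81.35°.

```bash
python3 -m pendant '[[0.08,-0.001,-0.0003,0.025,0],[0.08,-0.001,-0.0003,0.025,0],[0.08,0,0,0.02,0],[0.08,0,0,0.015,0],[0.08,0,0,0.009,0],[0.03,0,0,0,0],[0.03,0,0,0,0],[0.03,0,0,0,0],[0.03,0,0,0,0],[0.03,0,0,0,0],[0.03,0,0,0,0],[0.03,0,0,0,0]]' 80
python3 - <<'E'
from h import *
p,R,o=tool();print(p.round(4),o["contact_force"]);plan((.608,.1166,.28,105.9,10))
E
```

```text
t: 17.3
eef_pos: [0.4715, 0.0014, 0.2107]
tool_rot: [0.001, 0.074, 0.997, 0.001]
contact_force: [-0.9, 1.6, 6.4]
gripper_width: 0.496
grasp_force: 83.0
[0.4715 0.0014 0.2107] [-0.85262479  1.60533358  6.37886931]
10 x [-0.0142,0.0110,-0.0069,-2.44]
```

```bash
python3 -m pendant '[[0.03,0,0,-0.004,0],[0.03,0,0,-0.012,0],[0.03,0,0,-0.02,0],[0.03,0,0,-0.02,0],[0.03,-0.0137,0.0125,-0.003,-3.1],[0.03,-0.0137,0.0125,-0.003,-3.1],[0.03,-0.0137,0.0125,-0.003,-3.1],[0.03,-0.0137,0.0125,-0.003,-3.1],[0.03,-0.0137,0.0125,-0.003,-3.1],[0.03,-0.0137,0.0125,-0.003,-3.1],[0.03,0,0,0,0],[0.03,0,0,0,0]]'
python3 - <<'E'
from h import *
for i in range(2):m,im,d=look("w10",["vee_pad"])
p,R,o=tool();print(p.round(4),o["grasp_force"],o["gripper_width"])
k=cv2.inRange(cv2.cvtColor(im,cv2.COLOR_BGR2HSV),(18,90,120),(35,255,255));n,l,s,c=cv2.connectedComponentsWithStats(k)
for i in range(1,n):
    if s[i,4]>800:
        v,u=np.nonzero(l==i);P=np.array([atz(m,q,.006)[:2] for q in zip(u.astype(float),v.astype(float))]);print(s[i],P.mean(0),cv2.minAreaRect((P*1000).astype(np.float32)))
plan((.608,.1166,.26,105.9,5))
E
```

```text
t: 18.3
eef_pos: [0.5537, 0.0755, 0.2835]
tool_rot: [-0.0, -0.088, 0.996, 0.0]
contact_force: [0.5, -0.9, -5.0]
gripper_width: 0.496
grasp_force: 82.4
vee_pad []
vee_pad []
[0.5529 0.0737 0.2831] 82.40336894989014 0.4970418408837749
[ 555  101   85  144 6414] [0.47902285 0.25158878] ((473.4276123046875, 256.4583435058594), (45.38491439819336, 88.89317321777344), 75.76131439208984)
[ 384  282   50   60 1411] [0.59171464 0.14442591] ((591.5521240234375, 144.70249938964844), (54.45284652709961, 21.340181350708008), 51.876277923583984)
[  71  296  127   98 7534] [ 0.65591436 -0.04849578] ((656.8536376953125, -47.43008804321289), (81.6517105102539, 88.47955322265625), 16.95915412902832)
5 x [-0.0126,0.0060,0.0046,-1.18]
```

View pics/w10.png

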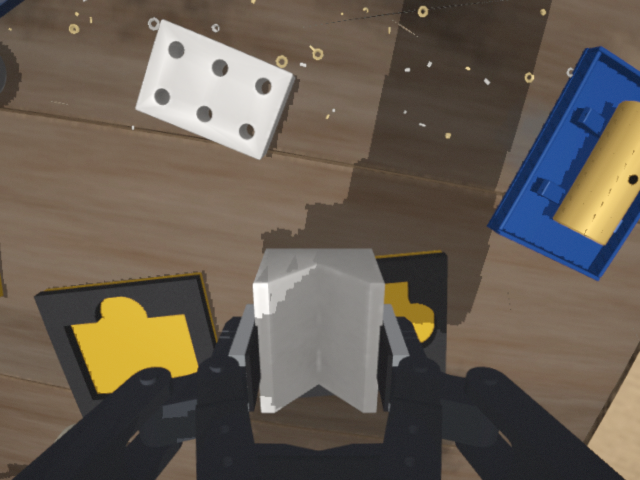

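Run:
```python
from h import *
m=bot.camera_model("wrist");im,d=bot.read_camera("wrist")
print(atz(m,(446,252),.014).round(4))
t=np.radians(15.9);Q=np.array([[np.cos(t),-np.sin(t)],[np.sin(t),np.cos(t)]]);print(np.array([.6084,.1166])+Q@[-.051,.055], "notch tip +y",np.array([.6084,.1166])+Q@[0,.048])
print("right-most yellow",atz(m,(434,325),.006).round(4))
C=cloud(m,d,np.ones((480,640),bool));s=C[(C[:,2]>.021)&(C[:,2]<.029)&(abs(C[:,0]-.475)<.06)&(abs(C[:,1])<.06)];print(len(s),cv2.minAreaRect((s[:,:2]*1000).astype(np.float32)))
plan((.6085,.117,.25,105.9,5))
```

```text
[0.5435 0.1544 0.014 ]
[0.54428344 0.15552385] notch tip +y [0.59524996 0.16276358]
right-most yellow [0.6011 0.1646 0.006 ]
11832 ((471.43023681640625, -0.8112754821777344), (75.66629028320312, 50.373291015625), 76.9350357055664)
5 x [-0.0127,0.0061,0.0066,-1.18]
```

The pad corner agrees with the top-camera estimate. The setting block is at (215,88) in the picture, undisturbed.

```bash
python3 -m pendant '[[0.03,-0.0127,0.0060,0.0066,-1.18],[0.03,-0.0127,0.0060,0.0066,-1.18],[0.03,-0.0127,0.0060,0.0066,-1.18],[0.03,-0.0127,0.0060,0.0066,-1.18],[0.03,-0.0127,0.0060,0.0066,-1.18],[0.03,0,0,0.015,0],[0.03,0,0,0.012,0],[0.03,0,0,0.008,0],[0.03,0,0,0,0],[0.03,0,0,0,0]]'
python3 - <<'E'
from h import *
p,R,o=tool();print(p.round(4),np.degrees(np.arctan2(R[1,1],R[0,1])));plan((.6082,.1165,.1915,105.9,1))
E
```

```text
t: 19.38
eef_pos: [0.6087, 0.1168, 0.2149]
tool_rot: [-0.001, -0.138, 0.99, -0.0]
contact_force: [0.2, 0.4, -4.4]
gripper_width: 0.497
grasp_force: 82.3
[0.6087 0.1168 0.2149] 105.92112998420609
1 x [0.0006,-0.0002,0.0234,0.02]
```

```bash
python3 -m pendant '[[0.03,0,0,0.007,0],[0.03,0,0,0.006,0],[0.03,0,0,0.005,0],[0.03,0,0,0.003,0],[0.03,0,0,0.0015,0],[0.03,0,0,0,0],[0.03,0,0,0,0]]'
```

```text
t: 19.97
eef_pos: [0.6093, 0.1176, 0.1929]
tool_rot: [0.0, -0.139, 0.99, 0.0]
contact_force: [0.3, -0.0, -5.6]
gripper_width: 0.495
grasp_force: 82.4
```

Not touching yet, so I'll go lower in small steps.

```bash
python3 -m pendant '[[0.03,0,0,0.001,0],[0.03,0,0,0.001,0],[0.03,0,0,0,0],[0.03,0,0,0,0]]'
```

```text
t: 20.3
eef_pos: [0.6095, 0.1176, 0.1918]
tool_rot: [0.0, -0.139, 0.99, 0.0]
contact_force: [-3.2, -1.0, 6.1]
gripper_width: 0.496
grasp_force: 83.3
```

```bash
python3 -m pendant '[[0.048,0,0,0,0],[0.056,0,0,0,0],[0.064,0,0,0,0],[0.064,0,0,0,0],[0.064,0,0,-0.01,0],[0.064,0,0,-0.02,0],[0.064,0,0,-0.03,0],[0.064,0.01,0,-0.03,0],[0.08,0.025,0,-0.02,0],[0.08,0,0,0,0],[0.08,0,0,0,0]]'
python3 - <<'E'
from h import *
m,im,d=look("w11",["vee_center"])
C=cloud(m,d,np.ones((480,640),bool));s=C[(C[:,2]>.024)&(C[:,2]<.05)&(np.hypot(C[:,0]-.608,C[:,1]-.1166)<.05)];print(np.percentile(s[:,2],[50,95,99]),cv2.minAreaRect((s[:,:2]*1000).astype(np.float32)))
p,R,o=tool();print(o["q"].round(3),p.round(4))
plan((.4714,-.0008,.30,167,11));plan((.4714,-.0008,.30,-13,18))
E
```

```text
t: 21.22
eef_pos: [0.5754, 0.1077, 0.3028]
tool_rot: [0.001, -0.139, 0.99, 0.0]
contact_force: [0.1, 0.7, -0.1]
gripper_width: 0.941
grasp_force: 0.0
vee_center [(array([316.8, 285.9]), 0.93, array([0.6007, 0.1129, 0.042 ])), (array([101.6, 278.7]), 0.34, array([ 0.6349, -0.0231,  0.042 ]))]
[0.03493916 0.04138184 0.04192883] ((608.961181640625, 116.54866027832031), (55.35543441772461, 44.18642807006836), 15.842315673828125)
[-0.417  0.452  0.162  1.876 -0.097  0.82   1.645] [0.5757 0.1082 0.3008]
11 x [0.0144,-0.0006,0.0001,-5.55]
18 x [0.0006,-0.0101,0.0000,6.61]
```

View pics/w11.png

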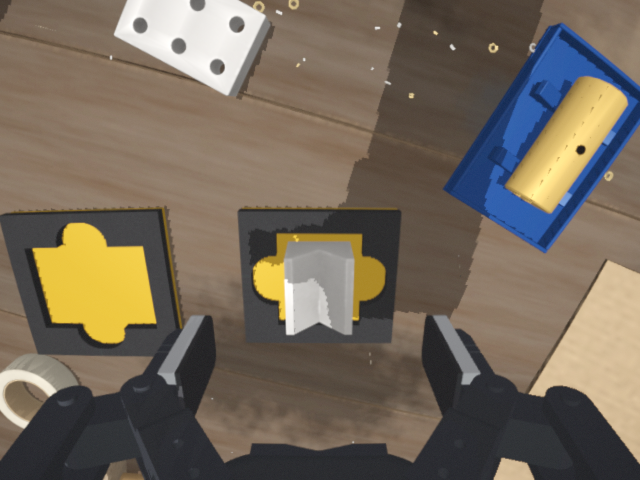

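The V-block sits in its cutout at (318,290) and the bush lies in the tray. The setting block needs a turn to −13°, since joint 7's range rules out the other way.

```bash
python3 -m pendant '[[0.08,0.0006,-0.0101,0,6.6],[0.08,0.0006,-0.0101,0,6.6],[0.08,0.0006,-0.0101,0,6.6],[0.08,0.0006,-0.0101,0,6.6],[0.08,0.0006,-0.0101,0,6.6],[0.08,0.0006,-0.0101,0,6.6],[0.08,0.0006,-0.0101,0,6.6],[0.08,0.0006,-0.0101,0,6.6],[0.08,0.0006,-0.0101,0,6.6],[0.08,0.0006,-0.0101,0,6.6],[0.08,0.0006,-0.0101,0,6.6],[0.08,0.0006,-0.0101,0,6.6]]'
python3 -m pendant '[[0.08,0.0006,-0.0101,0,6.6],[0.08,0.0006,-0.0101,0,6.6],[0.08,0.0006,-0.0101,0,6.6],[0.08,0.0006,-0.0101,0,6.6],[0.08,0.0006,-0.0101,0,6.6],[0.08,0.0006,-0.0101,0,6.6],[0.08,0,0,0,0],[0.08,0,0,0,0],[0.08,0,0,0,0]]'
python3 - <<'E'
from h import *
p,R,o=tool();print(p.round(4),o["q"].round(2))
m=bot.camera_model("wrist");im,d=bot.read_camera("wrist")
C=cloud(m,d,np.ones((480,640),bool));s=C[(C[:,2]>.021)&(C[:,2]<.029)&(abs(C[:,0]-.475)<.06)&(abs(C[:,1])<.06)];print(len(s),cv2.minAreaRect((s[:,:2]*1000).astype(np.float32)))
plan((.4714,-.0008,.24,-13.05,4))
E
```

```text
t: 22.32
eef_pos: [0.5306, 0.0051, 0.2998]
tool_rot: [-0.0, 0.527, 0.85, -0.001]
contact_force: [-0.3, -0.3, -0.6]
gripper_width: 0.933
grasp_force: 0.0
t: 23.07
eef_pos: [0.4722, -0.0015, 0.3007]
tool_rot: [0.0, 0.78, 0.625, -0.0]
contact_force: [0.5, -0.2, 0.1]
gripper_width: 0.939
grasp_force: 0.0
[ 0.4722 -0.0015  0.3007] [-0.73  0.36  0.74  2.16 -0.35  0.74  0.01]
7908 ((471.540283203125, -0.741912841796875), (75.82078552246094, 50.14878845214844), 76.95881652832031)
4 x [0.0001,-0.0003,0.0152,0.10]
```

```bash
python3 -m pendant '[[0.08,0.0002,-0.0004,0.025,0.2],[0.08,0.0002,-0.0004,0.025,0.2],[0.08,0,0,0.025,0],[0.08,0,0,0.02,0],[0.08,0,0,0.015,0],[0.08,0,0,0.009,0],[0.08,0,0,0,0],[0.08,0,0,0,0]]'
python3 - <<'E'
from h import *
p,R,o=tool();print(p.round(4));plan((.4715,-.0008,.1815,-13.05,1))
E
```

```text
t: 23.78
eef_pos: [0.4711, -0.0015, 0.1819]
tool_rot: [-0.0, 0.784, 0.621, -0.0]
contact_force: [0.9, 0.7, 0.4]
gripper_width: 0.935
grasp_force: 0.0
[ 0.4711 -0.0015  0.1819]
1 x [0.0008,0.0002,0.0004,-0.16]
```

```bash
python3 -m pendant '[[0.035,0.0006,0.0002,0,0],[0.035,0,0,0,0],[0.035,0,0,0,0],[0.035,0,0,0,0],[0.035,0,0,0,0],[0.035,0,0,0,0],[0.035,0,0,0,0],[0.035,0,0,-0.004,0],[0.035,0,0,-0.012,0],[0.035,0,0,-0.02,0],[0.035,0,0,-0.02,0],[0.035,0,0,0,0]]' 90
python3 - <<'E'
from h import *
p,R,o=tool();print(p.round(4));plan((.6625,-.0435,.26,16.95,11))
E
```

```text
t: 24.78
eef_pos: [0.4719, -0.0007, 0.2405]
tool_rot: [0.001, 0.784, 0.621, 0.002]
contact_force: [0.8, 0.1, -5.5]
gripper_width: 0.559
grasp_force: 94.7
[ 0.4719 -0.0007  0.2405]
11 x [-0.0041,0.0175,-0.0018,-2.74]
```

```bash
python3 -m pendant '[[0.035,-0.0041,0.0175,-0.006,-2.74],[0.035,-0.0041,0.0175,-0.006,-2.74],[0.035,-0.0041,0.0175,-0.006,-2.74],[0.035,-0.0041,0.0175,-0.006,-2.74],[0.035,-0.0041,0.0175,-0.006,-2.74],[0.035,0,0,0,0],[0.035,0,0,0,0],[0.035,0,0,0,0]]'
python3 - <<'E'
from h import *
m,im,d=look("w12",["block_pad"])
k=cv2.inRange(cv2.cvtColor(im,cv2.COLOR_BGR2HSV),(18,90,120),(35,255,255));n,l,s,c=cv2.connectedComponentsWithStats(k)
for i in range(1,n):
    if s[i,4]>800:
        v,u=np.nonzero(l==i);P=np.array([atz(m,q,.006)[:2] for q in zip(u.astype(float),v.astype(float))]);print(s[i],P.mean(0),cv2.minAreaRect((P*1000).astype(np.float32)))
p,R,o=tool();print(p.round(4),o["grasp_force"]);plan((.662,-.0436,.25,16.95,6))
E
```

```text
t: 25.45
eef_pos: [0.5537, -0.0324, 0.2667]
tool_rot: [-0.001, 0.704, 0.71, -0.001]
contact_force: [-0.6, -0.4, -6.4]
gripper_width: 0.558
grasp_force: 94.8
block_pad [(array([487.4, 258.1]), 0.66, array([ 0.6616, -0.0418,  0.    ]))]
[ 368    0  138   72 4577] [0.61491429 0.08763653] ((614.9398803710938, 87.60664367675781), (73.91058349609375, 36.29655838012695), 2.290754556655884)
[  415   186   157   151 15362] [ 0.66333867 -0.04241035] ((663.7705078125, -44.696319580078125), (102.20069122314453, 89.61784362792969), 16.88264274597168)
[ 0.5536 -0.0322  0.2669] 94.79120135307312
6 x [-0.0042,0.0177,0.0028,-2.75]
```

View pics/w12.png

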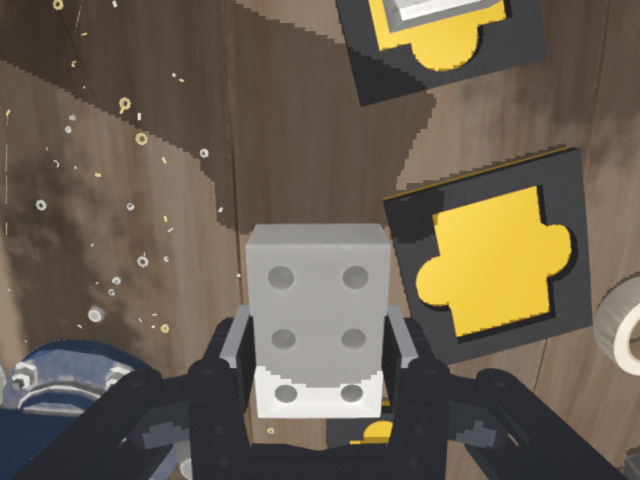

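The block pad is at (493,260) with a clear cutout, centred at (0.6625, −0.044) with an angle of 16.9°.

```bash
python3 -m pendant '[[0.035,-0.0042,0.0178,0.004,-2.75],[0.035,-0.0042,0.0178,0.004,-2.75],[0.035,-0.0042,0.0178,0.004,-2.75],[0.035,-0.0042,0.0178,0.004,-2.75],[0.035,-0.0042,0.0178,0.004,-2.75],[0.035,-0.0042,0.0178,0.004,-2.75],[0.035,0,0,0.015,0],[0.035,0,0,0.012,0],[0.035,0,0,0.006,0],[0.035,0,0,0,0],[0.035,0,0,0,0]]'
python3 - <<'E'
from h import *
p,R,o=tool();print(p.round(4),np.degrees(np.arctan2(R[1,1],R[0,1])));plan((.6625,-.044,.1885,16.9,3))
E
```

```text
t: 26.47
eef_pos: [0.6626, -0.0439, 0.2102]
tool_rot: [-0.001, 0.595, 0.804, -0.001]
contact_force: [-0.0, 0.4, -4.4]
gripper_width: 0.562
grasp_force: 94.7
[ 0.6626 -0.0439  0.2102] 16.945171732667696
3 x [-0.0000,-0.0000,0.0072,0.02]
```

```bash
python3 -m pendant '[[0.035,0,0,0.007,0],[0.035,0,0,0.006,0],[0.035,0,0,0.004,0],[0.035,0,0,0.003,0],[0.035,0,0,0.001,0],[0.035,0,0,0,0],[0.035,0,0,0,0]]'
```

```text
t: 27.05
eef_pos: [0.6637, -0.044, 0.19]
tool_rot: [0.0, 0.595, 0.804, 0.0]
contact_force: [0.3, -0.1, -4.9]
gripper_width: 0.557
grasp_force: 94.8
```

```bash
python3 -m pendant '[[0.035,0,0,0.001,0],[0.035,0,0,0.001,0],[0.035,0,0,0,0],[0.035,0,0,0,0]]'
```

```text
t: 27.38
eef_pos: [0.6638, -0.0442, 0.1895]
tool_rot: [0.0, 0.595, 0.804, 0.001]
contact_force: [-5.0, 0.7, 6.6]
gripper_width: 0.557
grasp_force: 96.2
```

```bash
python3 -m pendant '[[0.052,0,0,0,0],[0.058,0,0,0,0],[0.066,0,0,0,0],[0.066,0,0,0,0],[0.066,0,0,-0.008,0],[0.066,0,0,-0.02,0],[0.066,0,0,-0.03,0],[0.066,0,0,-0.03,0],[0.066,0.01,0,-0.03,0],[0.066,0.02,-0.01,-0.01,0],[0.066,0,0,0,0],[0.066,0,0,0,0]]'
python3 - <<'E'
from h import *
m=bot.camera_model("wrist");im,d=bot.read_camera("wrist");cv2.imwrite("pics/w13.png",im)
C=cloud(m,d,np.ones((480,640),bool));s=C[(C[:,2]>.022)&(C[:,2]<.05)&(np.hypot(C[:,0]-.663,C[:,1]+.044)<.055)];print(np.percentile(s[:,2],[10,50,95]),cv2.minAreaRect((s[:,:2]*1000).astype(np.float32)))
m=bot.camera_model("top");im,d=bot.read_camera("top");cv2.imwrite("pics/top1.png",im[150:340,180:520].repeat(2,0).repeat(2,1))
E
```

```text
t: 28.38
eef_pos: [0.6451, -0.0171, 0.3171]
tool_rot: [0.0, 0.594, 0.804, 0.001]
contact_force: [-0.2, -0.2, -0.4]
gripper_width: 0.774
grasp_force: 0.0
[0.03053509 0.03188003 0.03301485] ((663.1480712890625, -44.18549346923828), (50.23860549926758, 75.27450561523438), 17.19174575805664)
```

View pics/w13.png

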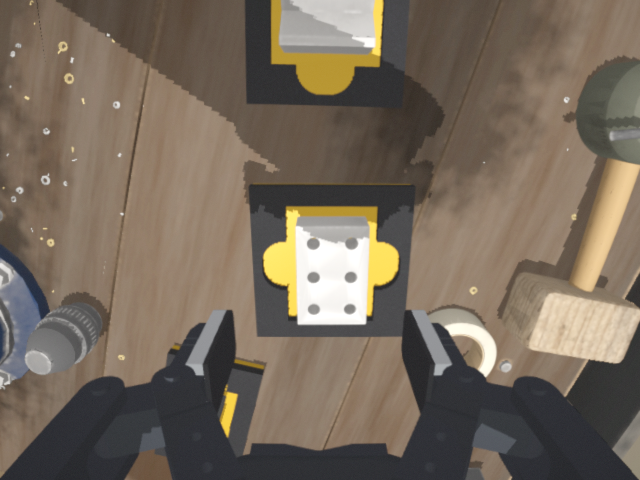

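View pics/top1.png

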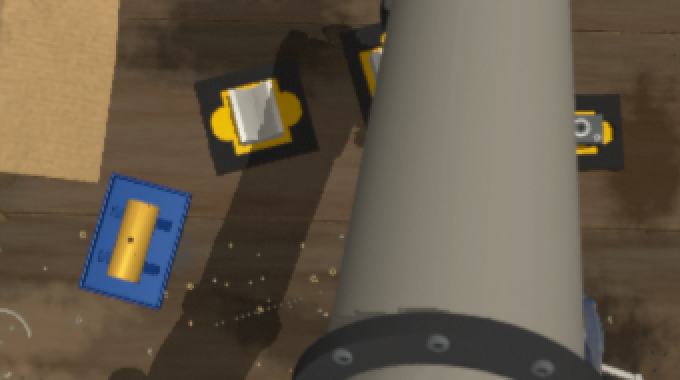

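All four pieces are in place: the block is centred in its cutout at (333,270) with its top at z 0.031, and the vee, bush and bridge sit as they were left.

```bash
python3 -c "
from station import bot
print(bot.hand_in())"
```

```text
the job is handed in; nothing more can be done
None
```

The set-up was taken apart from the top down and handed in at about 28.5 s of the 104 s: bridge, V-block and setting block stand in their foam cutouts, the bush lies along the middle of the tray, and the micrometer and chuck were not touched.

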